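# Find the hardwood bar in the lidded tubs and mount it in its holder

### The job

One of the three identical lidded tubs holds the dark hardwood bar: lift lids one after another as needed to find it, setting each lifted lid down flat on the worktop with its handle up, and leave what lies in the other tubs where it is. Take the bar out and lay it down on the open worktop, let go, then take it again by one end and set it level and centred, fully down in the slot of the bar holder. Leave the tubs and the other things on the bench where they stand.

Things in the scene. Friction and masses are not known exactly. Their poses are not given: they have to be found in the camera images.
- bar_centre (a point): centre (half-way up) of the dark red-brown hardwood bar, 85 mm long (its own y axis), 18 mm wide (x), 26 mm tall (z, up), about 40 g. It starts in one of the three tubs, under the lid, its length along the tub's x axis and its underside 5 mm above the worktop. The top is free within x 0.38 to 0.49 m in front of all three tubs, and y 0.13 to 0.20 m beside the holder.
- saddle: fixed bar holder: dark steel base plate 70 x 70 x 8 mm, on its middle a wooden U-block 30 mm long (x), 48 mm wide (y), top 52 mm above the bench. Origin: centre of the underside, on the bench. The slot runs through along x, open at both ends: floor 30 mm above the bench, 24 mm wide, 32 mm in the top 4 mm. A seated bar sticks out 27 mm at each end; only its ends can then be held.
- saddle_seat (a point): middle of the slot's floor in the bar holder, 30 mm above the bench; x axis along the slot, z up. The bar's centre is 13 mm above it when the bar is seated.
- tub_a: one of three identical loose aluminium tubs (0.8 kg), 101 mm along x, 110 mm along y, 36 mm high, walls and floor 5 mm; origin: centre of the underside. Inside, four wooden corner blocks (14 mm along x, 39 mm along y, tops 27 mm up) leave a 22 mm slot along x for the ends of a bar and a free middle 63 mm (x) by 100 mm (y) for fingers. Its place in the row changes.
- lid_a_handle (a point): handle centre of the loose lid (0.15 kg) on tub_a: plate 101 x 110 x 4 mm with a 4 mm plug below that has 3 mm play in the tub; lifts straight off. Handle: wooden bar 70 mm along the lid's x (as the tub's x), 14 mm wide (y), 14 mm high, on two posts; its centre is 27 mm above the plate's top, 67 mm above the worktop on the tub, 35 mm when the lid lies on the worktop.
- tub_b: one of three identical loose aluminium tubs (0.8 kg), 101 mm along x, 110 mm along y, 36 mm high, walls and floor 5 mm; origin: centre of the underside. Inside, four wooden corner blocks (14 mm along x, 39 mm along y, tops 27 mm up) leave a 22 mm slot along x for the ends of a bar and a free middle 63 mm (x) by 100 mm (y) for fingers. Its place in the row changes.
- lid_b_handle (a point): handle centre of the loose lid (0.15 kg) on tub_b: plate 101 x 110 x 4 mm with a 4 mm plug below that has 3 mm play in the tub; lifts straight off. Handle: wooden bar 70 mm along the lid's x (as the tub's x), 14 mm wide (y), 14 mm high, on two posts; its centre is 27 mm above the plate's top, 67 mm above the worktop on the tub, 35 mm when the lid lies on the worktop.
- tub_c: one of three identical loose aluminium tubs (0.8 kg), 101 mm along x, 110 mm along y, 36 mm high, walls and floor 5 mm; origin: centre of the underside. Inside, four wooden corner blocks (14 mm along x, 39 mm along y, tops 27 mm up) leave a 22 mm slot along x for the ends of a bar and a free middle 63 mm (x) by 100 mm (y) for fingers. Its place in the row changes.
- lid_c_handle (a point): handle centre of the loose lid (0.15 kg) on tub_c: plate 101 x 110 x 4 mm with a 4 mm plug below that has 3 mm play in the tub; lifts straight off. Handle: wooden bar 70 mm along the lid's x (as the tub's x), 14 mm wide (y), 14 mm high, on two posts; its centre is 27 mm above the plate's top, 67 mm above the worktop on the tub, 35 mm when the lid lies on the worktop.
- loose_punch: grey steel punch 12 x 69 x 12 mm, lies in a tub that is not the bar's; must stay there. Origin: centre of its underside.
- bark: slab of cork bark 66 x 32 x 11 mm, lies in the third tub; must stay there. Origin: centre of its underside.
- tin: bystander: low round tin with findings, 66 mm across, 37 mm high; origin: centre of its underside.
- twig_box: bystander: card box of coral twigs, 68 x 52 x 26 mm; origin: centre of its underside.
- spool: bystander: turned wooden spool standing, 38 mm across, 60 mm high; origin: centre of its underside.
Things that resemble listed ones, but are neither listed nor needed, are in the scene too. What is shaped like the part that bears lid_b_handle but blue or turquoise is not meant.

How it is judged:
By the outcome, as a careful person would: the job done as asked, in the order asked, and still so for the second after the job is handed in, with the robot touching nothing.
It also fails if it takes over 72 s, if anything falls off the work surface, if the arm or the gripper's body presses on something with over 40 N, if the wrist force passes 120 N, or if a joint passes its speed limit or range.

### The arm

A 7-joint arm with a two-finger parallel gripper is mounted at the origin on a cart in front of the work surface, level with it; the furniture and walls round the work are solid. World frame = base frame: x ahead of the robot, y to its left, z up, the work surface at z = 0. Lengths are in m, angles in degrees, forces in N, time in s.
With the tool pointing down it reaches from about 0.4 to 0.75 m from the base axis. Payload 19.5 kg.
Tool frame: the origin (TCP) lies on the centre line of the jaws, within the pads' length; the fingertips stand ctrl.tip_reach ahead of it and the grasp point (between the pads) is the TCP (ctrl.tip_reach is the distance from the TCP to the fingertips, in m); z points along the fingers, y is the line along which they close (so a half turn about z gives the same grasp; the last joint's range is limited). The gripper opens to 85 mm and grips with 20 to 120 N. Pads are 22 mm wide; open, the fingers measure 114 mm over their backs; the gripper's body (76 mm by 85 mm) begins 54 mm behind the grasp point. The pads swing forward as they close: fully open they stand 13 mm farther back than shut.
Start: joints at [-79.337, 40.479, -1.581, 85.061, 1.261, 54.483, -4.326], TCP at [0.13, 0.56, 0.25] pointing down, gripper open.
Joint ranges: [-155.06, 155.06], [-18.47, 123.98], [-90, 86.84], [0, 140.48], [-83.41, 263.41], [0, 116], [-161.91, 161.91]. Speed limits (degrees/s): [108.29, 108.29, 147.25, 147.25, 172.46, 172.46, 172.46].

### API

Orientations are given as [roll, pitch, yaw] about the fixed x, y, z axes, in that order (R = Rz(yaw) Ry(pitch) Rx(roll)).
In Python, from bench import ctrl gives the robot as it stands.
- The arm moves only by the tool move_arm, never from a script. Its argument "targets" is a list of rows, each a list of 3 entries, a list of its own where there are three numbers: the shift along the tool's x, y, z in mm, then the turn, a rotation vector about the tool's x, y, z in rad, then the opening, from 0 (shut) to 1 (fully open). In form: [[[tx, ty, tz], [wx, wy, wz], jaw], ...]. A call has 1 to 8 rows; each row is the pose to reach, as a shift and turn from the pose commanded when the call began, along the tool's axes at that moment; what a row does not reach only later rows make up. A row lasts 1/10 s, in which the tool goes at most 50 mm and 8.59 degrees, less where a joint would pass 70% of its speed; a pose out of reach is approached as far as the arm can. A call with a gripper value outside its range is refused whole. The fingers move at their own pace and stop on an object; "grip_force" is the grip in N (left out, the last holds). Time passes only in rows, so rows that repeat a pose let the fingers close. It gives the time, the measured TCP pose, the force, the opening and the grip force at its end, in the units of the state.
- ctrl.read_state(): the state, without advancing time (a new reading comes with each control period).
- ctrl.grab_frame(name): name is "scene" or "top" or "wrist"; returns a dict with "img" (480x640x3 uint8, red, green, blue), "intrinsics" (3x3 intrinsics, pixels), "eye" and "attitude" of the camera in the world. Camera axes: x right, y down, z forward; pixel columns grow to the right and rows downward; lengths in m; the calibration is good to about 2 mm. A picture is of the moment at which its call begins. There is no depth.
- ctrl.close_job(): hands the job in; it is judged then, once.
Trained networks look in a picture, given as the dict that the camera call returned (one of the last four; its "shot" number tells which), for a name from the list of things; names that differ only in an ending like _2 or _b are one class to them, and where a whole thing is asked for, a point or a joint stands for the part that bears it (a point fixed in the world has none). Each returns a list of dicts, best first, with "p" (0 to 1); they miss things now and then, are a little off and sometimes report something else, mostly with a low value. They report only what shows in the picture. A call takes as long as a camera call. They do not tell look-alikes from the thing itself.
- ctrl.trace(name, picture): "mask" (480x640 bool, what is visible of it) and "rect" ([left, top, right, bottom] in pixels, round what is visible of it).
The state is a dict: "time": time; "joints": joint angles; "joint_vel": joint speeds; "joint_torque": joint torques, N m; "eef_pos": TCP position; "orientation": TCP orientation; "ft_force": force on the tool from outside, world axes, zero at the start; "wrist_torque": the same for the moment, N m; "opening": finger opening in m; "gripper_force": force on a finger pad.
Only numpy, scipy, OpenCV 4.12 (cv2) and the standard library are available. Lean on these libraries where they do the work, as an engineer would, in place of code of your own. Each camera call takes 0.05 s, during which the arm holds its last target. There are 200 camera calls.

## Working session

There is one attempt and no reset: what is moved stays moved. The work goes in short steps, Python scripts to look and compute and a tool call to move; the robot and the scene stay as the last step left them, time stands still between calls to the robot, and variables do not carry over. Pictures are saved under pics/ and viewed, at most 10 in all, crops included, and the job is handed in when it is done.

Besides the shell and the picture viewer there is one more tool, called after "Call:" as name(argument=value, ...) on one line, values as JSON. move_arm: Moves the arm, as the interface text tells. Its arguments: {"type":"object","properties":{"targets":{"type":"array","items":{"type":"array"}},"grip_force":{"type":"number"}},"required":["targets"]}

```bash
ls; mkdir -p pics; cat > h.py <<'E'
import numpy as np, cv2
from scipy.spatial.transform import Rotation as R
from bench import ctrl
def att(f):
    a=np.array(f["attitude"],float)
    return a if a.shape==(3,3) else R.from_euler('xyz',a,degrees=True).as_matrix()
def ray(f,uv,z):
    K=np.array(f["intrinsics"]);d=att(f)@np.linalg.solve(K,[uv[0],uv[1],1.]);e=np.array(f["eye"])
    return e+d*(z-e[2])/d[2]
def proj(f,p):
    c=np.array(f["intrinsics"])@(att(f).T@(np.array(p,float)-np.array(f["eye"])));return c[:2]/c[2]
def save(f,n): cv2.imwrite("pics/"+n+".png",cv2.cvtColor(f["img"],cv2.COLOR_RGB2BGR))
E
python3 - <<'E'
from h import *
s=ctrl.read_state();print(s,ctrl.tip_reach)
for n in("scene","top"):
    f=ctrl.grab_frame(n);save(f,n+"0");print(n,f["eye"],f["attitude"],f["intrinsics"])
    for q in("lid_a_handle","tub_a","saddle","tin","twig_box","spool"):
        for d in ctrl.trace(q,f):print(q,round(d["p"],2),np.round(d["rect"]))
E
```

```text
pics
{'time': 0.0, 'joints': array([-79.33496779,  40.51386328,  -1.58430044,  85.08451002,
         1.2589584 ,  54.48310565,  -4.32514052]), 'joint_vel': array([-0.03775412, -0.00203757,  0.08063147,  0.08498014, -0.05964233,
        0.04483789,  0.00915541]), 'joint_torque': array([-2.72632969e-04, -8.83204365e+01,  1.23479716e+00, -2.36147422e+01,
        1.69364054e-02,  6.86538813e-03,  1.92013692e-05]), 'eef_pos': array([0.12979942, 0.55990038, 0.24982731]), 'orientation': array([-1.79935739e+02, -4.15905524e-04,  1.66947029e+02]), 'ft_force': array([ 0.52971049, -0.44607454, -0.22450522]), 'wrist_torque': array([0.03159622, 0.01763528, 0.0213234 ]), 'gripper_force': 0.0, 'opening': 0.0854974336379862} 0.019
scene [-0.07867479 -0.86032431  0.93832156] [-127.12927342    1.10732181  -37.53644138] [[574.01039569   0.         326.27356329]
 [  0.         574.01039569 242.26886457]
 [  0.           0.           1.        ]]
lid_a_handle 0.96 [312. 243. 369. 282.]
tub_a 0.81 [354. 294. 419. 323.]
tub_a 0.66 [387. 337. 461. 376.]
tub_a 0.56 [315. 262. 370. 287.]
saddle 0.95 [226. 212. 262. 242.]
saddle 0.23 [314. 259. 369. 288.]
tin 0.6 [216. 202. 239. 219.]
twig_box 0.9 [253. 192. 283. 214.]
spool 0.48 [309. 206. 322. 231.]
top [0.33585809 0.03314462 1.30346577] [-1.68708361e+02  9.70630689e-02 -9.16146483e+01] [[453.81587663   0.         319.57974014]
 [  0.         453.81587663 241.11998244]
 [  0.           0.           1.        ]]
lid_a_handle 0.59 [306. 212. 344. 250.]
tub_a 0.7 [411. 223. 445. 259.]
tub_a 0.43 [305. 246. 342. 253.]
saddle 0.86 [206. 262. 235. 290.]
tin 0.91 [168. 259. 190. 280.]
twig_box 0.98 [184. 221. 207. 244.]
spool 0.78 [246. 205. 264. 223.]
```

```bash
python3 - <<'E'
import cv2,numpy as np
a=cv2.imread("pics/top0.png")[180:330,130:470];b=cv2.imread("pics/scene0.png")[170:400,180:500]
a=cv2.resize(a,None,fx=2,fy=2,interpolation=cv2.INTER_CUBIC);b=cv2.resize(b,None,fx=1.2,fy=1.2)
c=np.zeros((600,700,3),np.uint8);c[:300,:680]=a;c[300:300+b.shape[0],:384]=b;cv2.imwrite("pics/m0.png",c)
E
```

```text
(no output)
```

View pics/m0.png

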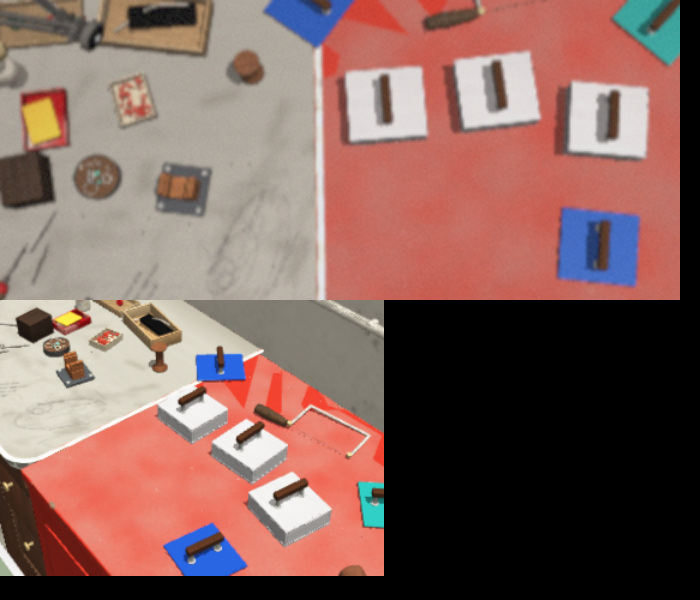

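The three white lids are the meant ones, at about (322,232), (378,226) and (433,240) in the top picture. The blue lids (crop 598,245 and 310,10) and the turquoise one (655,25) are look-alikes. The holder is at about (221,274). Next I'll measure them.

```bash
cat >> h.py <<'E'
def quad(f,mask,z):
    """min-area rect of mask lifted to plane z: centre, size, angle"""
    ys,xs=np.nonzero(mask);K=np.array(f["intrinsics"])
    P=np.array([ray(f,(x,y),z)[:2] for x,y in zip(xs,ys)],np.float32)
    return cv2.minAreaRect(P*1000)
E
python3 - <<'E'
from h import *
f=ctrl.grab_frame("top");hsv=cv2.cvtColor(f["img"],cv2.COLOR_RGB2HSV)
im=f["img"].astype(int)
w=((hsv[...,1]<60)&(hsv[...,2]>190)).astype(np.uint8);w[:,:296]=0
w=cv2.morphologyEx(w,cv2.MORPH_CLOSE,np.ones((15,15),np.uint8)) 
n,l,st,c=cv2.connectedComponentsWithStats(w)
for i in range(1,n):
    if st[i,4]>300: print("lid",st[i],quad(f,l==i,.04))
for u,v in((322,232),(378,226),(433,240)):
    p=np.zeros((480,640),bool);p[v-22:v+22,u-19:u+19]=1
    h=(p&(im[...,0]<130)&(im[...,0]>im[...,2]+12)&(im[...,1]<90)).astype(np.uint8)
    n,l,st,c=cv2.connectedComponentsWithStats(h);i=1+np.argmax(st[1:,4]);print("handle",st[i],quad(f,l==i,.074))
b=(hsv[...,0]>105)&(hsv[...,0]<130)&(hsv[...,1]>150)
n,l,st,c=cv2.connectedComponentsWithStats(b.astype(np.uint8))
for i in range(1,n):
    if st[i,4]>300: print("blue",st[i],quad(f,l==i,.004))
for q,z in(("saddle",.0),("tin",.037),("twig_box",.026),("spool",.06)):
    d=ctrl.trace(q,f)[0];print(q,quad(f,d["mask"],z))
E
```

```text
lid [ 358  206   42   38 1300] ((633.2892456054688, -140.71389770507812), (100.36255645751953, 109.21992492675781), 4.903465270996094)
lid [ 303  213   41   37 1317] ((617.2735595703125, 18.299427032470703), (101.37678527832031, 109.08977508544922), 2.7681479454040527)
lid [ 415  221   39   38 1326] ((585.3276977539062, -297.39794921875), (108.99433898925781, 101.1605453491211), 82.99266815185547)
lid [ 296  400  101   80 1191] ((56.538299560546875, -23.95867919921875), (254.5054473876953, 193.86329650878906), 89.93810272216797)
handle [320 218   6  23  90] ((615.5101318359375, 19.811588287353516), (63.1100959777832, 10.856795310974121), 3.0137362480163574)
handle [376 211   7  23  91] ((631.0397338867188, -138.83090209960938), (63.64947509765625, 11.438624382019043), 3.911526679992676)
handle [434 226   5  23  95] ((583.8909912109375, -293.9596252441406), (11.066169738769531, 62.81465530395508), 85.46170806884766)
blue [263 159  45  43 864] ((784.7385864257812, 124.68579864501953), (94.61354064941406, 103.71463012695312), 53.13391876220703)
blue [410 285  38  37 993] ((407.5951843261719, -277.058837890625), (103.32766723632812, 93.21080780029297), 82.31558990478516)
saddle ((505.1164855957031, 314.7315368652344), (70.73099517822266, 70.54304504394531), 81.21452331542969)
tin ((523.0592041015625, 427.2185363769531), (65.79676055908203, 62.394874572753906), 88.37425994873047)
twig_box ((634.103271484375, 383.69696044921875), (72.13031768798828, 52.59077453613281), 16.977781295776367)
spool ((668.2432861328125, 211.79417419433594), (51.221221923828125, 32.7733154296875), 25.40524673461914)
```

```bash
cat >> h.py <<'E'
def go(*wps):
    s=ctrl.read_state();p=np.array(s["eef_pos"]);r=R.from_euler('xyz',s["orientation"],degrees=True)
    print("t",round(s["time"],2),"pos",np.round(p*1000,1),"rpy",np.round(s["orientation"],2),"open",round(s["opening"]*1000,1))
    for x,y,z,yaw in wps:
        rv=(r.inv()*R.from_euler('xyz',[180,0,yaw],degrees=True)).as_rotvec()
        print((x,y,z,yaw),"->",np.round(r.inv().apply(np.array([x,y,z])-p)*1000,1),np.round(rv,3))
E
python3 -c "
from h import *
go((.617,.018,.20,183))"
```

```text
t 0.95 pos [129.9 560.1 250.3] rpy [-179.99    0.    166.95] open 85.8
(0.617, 0.018, 0.2, 183) -> [-597.  -418.1   50.3] [-0.    0.   -0.28]
```

Call:
move_arm(targets=[[[-597,-418,50],[0,0,-0.28],1],[[-597,-418,50],[0,0,-0.28],1],[[-597,-418,50],[0,0,-0.28],1],[[-597,-418,50],[0,0,-0.28],1],[[-597,-418,50],[0,0,-0.28],1],[[-597,-418,50],[0,0,-0.28],1],[[-597,-418,50],[0,0,-0.28],1],[[-597,-418,50],[0,0,-0.28],0.6]])

```text
time: 1.75
eef_pos: [0.3978, 0.2617, 0.2229]
orientation: [180.0, 0.0, -177.0]
ft_force: [1.0, 1.4, -1.1]
opening: 0.0735
gripper_force: 0.0
```

```bash
python3 -c "
from h import *
go((.617,.018,.20,183))"
```

```text
t 1.75 pos [397.8 261.7 222.9] rpy [ 1.7999e+02  2.0000e-02 -1.7701e+02] open 73.5
(0.617, 0.018, 0.2, 183) -> [-206.2 -254.8   23. ] [ 0.  0. -0.]
```

Call:
move_arm(targets=[[[-206,-255,23],[0,0,0],0.5],[[-206,-255,23],[0,0,0],0.5],[[-206,-255,23],[0,0,0],0.5],[[-206,-255,23],[0,0,0],0.5],[[-206,-255,23],[0,0,0],0.5],[[-206,-255,23],[0,0,0],0.5],[[-206,-255,23],[0,0,0],0.5],[[-206,-255,23],[0,0,0],0.5]])

```text
time: 2.55
eef_pos: [0.617, 0.0153, 0.1989]
orientation: [-179.9, -0.0, -177.3]
ft_force: [-1.3, 1.2, 0.1]
opening: 0.0426
gripper_force: 0.0
```

```bash
python3 - <<'E'
from h import *
f=ctrl.grab_frame("wrist");save(f,"w1");print(f["eye"],f["attitude"])
for d in ctrl.trace("lid_a_handle",f):print(round(d["p"],2),np.round(d["rect"]),d["mask"].sum(),quad(f,d["mask"],.04))
im=f["img"].astype(int)
h=((im[...,0]<130)&(im[...,0]>im[...,2]+12)&(im[...,1]<90)).astype(np.uint8)
n,l,st,c=cv2.connectedComponentsWithStats(h)
for i in range(1,n):
    if st[i,4]>600: print("handle",st[i],quad(f,l==i,.074))
go((.617,.018,.067,183))
E
```

```text
[0.53582047 0.01262918 0.32278183] [1.61416699e+02 6.00431312e-02 9.27822746e+01]
0.72 [248. 160. 399. 286.] 17439 ((617.1886596679688, 19.281307220458984), (101.02481842041016, 109.5988540649414), 2.810326337814331)
handle [ 481   16  159  227 4523] ((540.2720947265625, 156.248046875), (38.953250885009766, 154.13685607910156), 60.933082580566406)
handle [   9  108   30  122 1929] ((580.0986938476562, -178.92572021484375), (13.147028923034668, 78.47636413574219), 84.37604522705078)
handle [ 392  158   41  118 2234] ((599.7479248046875, 77.60236358642578), (83.8726577758789, 26.572223663330078), 6.735627174377441)
handle [ 196  163   32  119 1679] ((610.7048950195312, -58.38393020629883), (83.8306655883789, 15.605742454528809), 1.6575393676757812)
handle [ 315  188   20   97 1815] ((616.1406860351562, 18.896692276000977), (69.85540008544922, 12.92740249633789), 3.147892951965332)
handle [  79  200   45   95 2467] ((631.7810668945312, -136.27183532714844), (69.939697265625, 18.70286750793457), 5.304715156555176)
handle [ 511  268  129  138 5566] ((687.8287963867188, 200.27027893066406), (119.04501342773438, 79.73997497558594), 64.70433044433594)
handle [ 162  327   67   47 1276] ((707.6796875, -73.53931427001953), (26.68813705444336, 58.4675178527832), 36.36594772338867)
handle [158 441  41  39 610] ((831.6636962890625, -91.0187759399414), (29.035818099975586, 51.75083541870117), 58.87550354003906)
handle [  0 448  44  32 605] ((828.3344116210938, -240.9446258544922), (25.322927474975586, 56.34830093383789), 43.65707015991211)
t 2.65 pos [615.5  19.4 199.6] rpy [ 1.7998e+02 -3.0000e-02 -1.7705e+02] open 42.6
(0.617, 0.018, 0.067, 183) -> [ -1.5  -1.5 132.6] [ 0.    -0.001 -0.001]
```

View pics/w1.png

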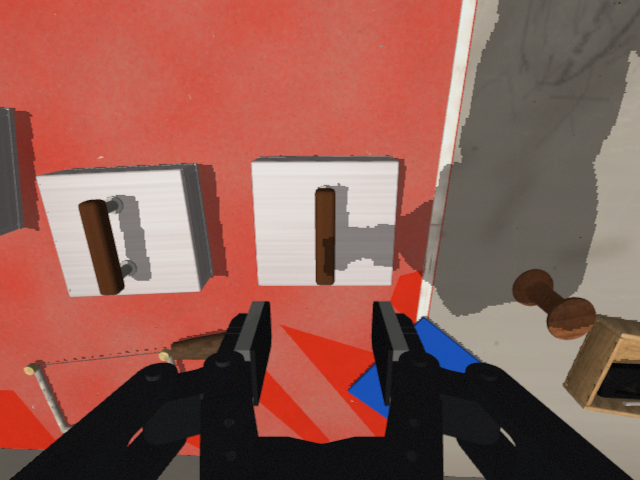

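The wrist view shows white lid 1's handle at (325,236), which matches the tool's position, and lid 2's at (102,247). I'll grasp lid 1.

Call:
move_arm(targets=[[[-1,-0.5,50],[0,0,0],0.5],[[-1,-0.5,90],[0,0,0],0.5],[[-1,-0.5,120],[0,0,0],0.5],[[-1,-0.5,132],[0,0,0],0.5],[[-1,-0.5,132],[0,0,0],0],[[-1,-0.5,132],[0,0,0],0],[[-1,-0.5,132],[0,0,0],0],[[-1,-0.5,132],[0,0,0],0]], grip_force=50)

```text
time: 3.45
eef_pos: [0.6173, 0.0192, 0.0696]
orientation: [180.0, 0.1, -177.0]
ft_force: [-2.3, 2.1, 8.5]
opening: 0.0128
gripper_force: 50.8
```

```bash
python3 -c "
from h import *
go((.616,.018,.13,183),(.45,.05,.13,183),(.45,.05,.0365,183))"
```

```text
t 3.45 pos [617.3  19.2  69.6] rpy [ 1.7999e+02  1.3000e-01 -1.7701e+02] open 12.8
(0.616, 0.018, 0.13, 183) -> [  1.3  -1.1 -60.4] [ 0.     0.002 -0.   ]
(0.45, 0.05, 0.13, 183) -> [165.4  39.5 -60.8] [ 0.     0.002 -0.   ]
(0.45, 0.05, 0.0365, 183) -> [165.6  39.5  32.7] [ 0.     0.002 -0.   ]
```

Call:
move_arm(targets=[[[0,0,-20],[0,0,0],0],[[0,0,-45],[0,0,0],0],[[30,5,-50],[0,0,0],0],[[75,20,-50],[0,0,0],0],[[120,35,-50],[0,0,0],0],[[165,40,-40],[0,0,0],0],[[165,40,0],[0,0,0],0],[[165,40,20],[0,0,0],0]])

```text
time: 4.25
eef_pos: [0.4494, 0.0506, 0.0474]
orientation: [-180.0, 0.0, -177.0]
ft_force: [-0.1, -0.3, -1.3]
opening: 0.0129
gripper_force: 49.3
```

```bash
python3 - <<'E'
from h import *
go((.45,.05,.0376,183))
f=ctrl.grab_frame("top");c=[proj(f,(.617+a,.018+b,.02)) for a in(-.06,.06) for b in(-.06,.06)]
g=ctrl.grab_frame("scene");c2=[proj(g,(.617+a,.018+b,.02)) for a in(-.07,.07) for b in(-.07,.07)]
o=[]
for F,C in((f,c),(g,c2)):
    C=np.array(C).astype(int);a,b=C.min(0)-5,C.max(0)+5
    o.append(cv2.resize(F["img"][a[1]:b[1],a[0]:b[0]],(390,390),interpolation=cv2.INTER_CUBIC))
cv2.imwrite("pics/t1.png",np.hstack(o)[...,::-1])
E
```

```text
t 4.25 pos [449.4  50.6  47.4] rpy [-1.8000e+02  4.0000e-02 -1.7696e+02] open 12.9
(0.45, 0.05, 0.0376, 183) -> [-0.6 -0.7  9.8] [-0.     0.001  0.001]
```

View pics/t1.png

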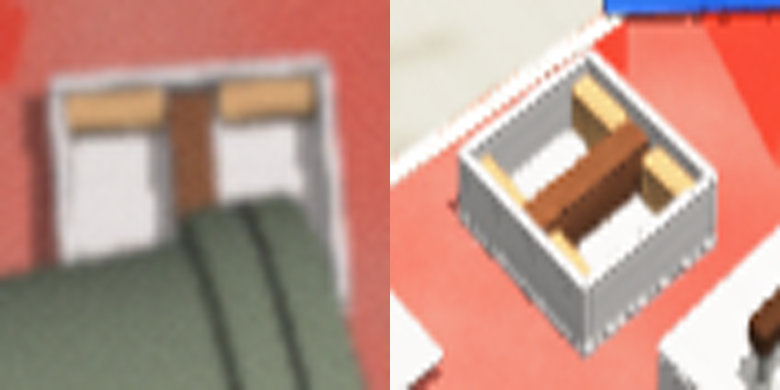

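The dark red-brown bar is in this tub: it lies across the middle, at about (195,150) in the left crop and (590,180) in the right. I'll set the lid down and come back for the bar.

Call:
move_arm(targets=[[[-0.5,-0.5,6],[0,0,0],0],[[-0.5,-0.5,9.5],[0,0,0],0],[[-0.5,-0.5,9.5],[0,0,0],0],[[-0.5,-0.5,9.5],[0,0,0],0.4],[[-0.5,-0.5,9.5],[0,0,0],0.5],[[-0.5,-0.5,9.5],[0,0,0],0.5],[[-0.5,-0.5,-30],[0,0,0],0.5],[[-0.5,-0.5,-80],[0,0,0],0.5]])

```text
time: 5.15
eef_pos: [0.4494, 0.0498, 0.128]
orientation: [-180.0, -0.2, -177.0]
ft_force: [1.2, -0.5, 0.1]
opening: 0.0427
gripper_force: 0.0
```

```bash
python3 -c "
from h import *
go((.617,.019,.14,183))"
```

```text
t 5.15 pos [449.4  49.8 128. ] rpy [-179.96   -0.2  -176.97] open 42.7
(0.617, 0.019, 0.14, 183) -> [-165.7  -39.7  -12.5] [-0.001 -0.003  0.001]
```

Call:
move_arm(targets=[[[-45,-11,-30],[0,0,0],0.5],[[-90,-21,-30],[0,0,0],0.5],[[-135,-32,-30],[0,0,0],0.5],[[-166,-40,-30],[0,0,0],0.5],[[-166,-40,-30],[0,0,0],0.5]])

```text
time: 5.65
eef_pos: [0.6206, 0.0172, 0.1574]
orientation: [-180.0, 0.1, -177.1]
ft_force: [0.4, -0.5, 0.1]
opening: 0.0428
gripper_force: 0.0
```

```bash
python3 - <<'E'
from h import *
f=ctrl.grab_frame("wrist");save(f,"w2")
for d in ctrl.trace("bar_centre",f):print(round(d["p"],2),np.round(d["rect"]),d["mask"].sum(),quad(f,d["mask"],.031))
d=ctrl.trace("lid_a_handle",f)
for x in d:print("lid",round(x["p"],2),np.round(x["rect"]))
go((.617,.019,.027,183))
E
```

```text
0.96 [312. 167. 338. 289.] 3011 ((615.9700927734375, 20.097881317138672), (85.36280822753906, 17.861167907714844), 2.889315128326416)
lid 0.82 [300.   3. 475.  59.]
t 5.8 pos [617.5  18.7 157.8] rpy [ 1.8000e+02 -5.0000e-02 -1.7699e+02] open 42.6
(0.617, 0.019, 0.027, 183) -> [  0.3   0.3 130.8] [ 0.    -0.001  0.   ]
```

View pics/w2.png

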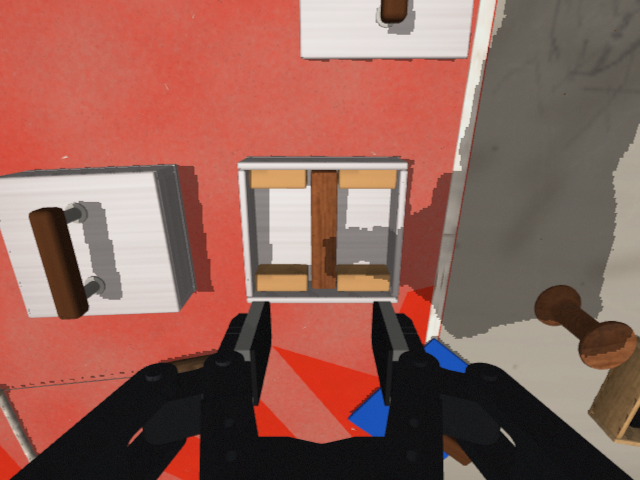

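The bar is at (325,230) in the tub, 85×18 mm as it should be, with centre (0.616, 0.020). I'll grasp it at the middle.

Call:
move_arm(targets=[[[1.5,1,50],[0,0,0],0.5],[[1.5,1,90],[0,0,0],0.5],[[1.5,1,120],[0,0,0],0.5],[[1.5,1,131],[0,0,0],0.5],[[1.5,1,131],[0,0,0],0],[[1.5,1,131],[0,0,0],0],[[1.5,1,131],[0,0,0],0],[[1.5,1,131],[0,0,0],0]])

```text
time: 6.6
eef_pos: [0.6173, 0.0195, 0.0284]
orientation: [-180.0, 0.1, -177.0]
ft_force: [-2.0, 0.9, 10.6]
opening: 0.0169
gripper_force: 51.0
```

```bash
python3 -c "
from h import *
go((.47,.17,.12,171.2),(.47,.17,.023,171.2))"
```

```text
t 6.6 pos [617.3  19.5  28.4] rpy [-1.7999e+02  1.1000e-01 -1.7702e+02] open 16.9
(0.47, 0.17, 0.12, 171.2) -> [139.  158.  -91.9] [0.    0.002 0.206]
(0.47, 0.17, 0.023, 171.2) -> [139.2 158.    5.1] [0.    0.002 0.206]
```

Call:
move_arm(targets=[[[0,0,-30],[0,0,0],0],[[0,0,-65],[0,0,0],0],[[20,25,-75],[0,0,0.05],0],[[50,60,-75],[0,0,0.12],0],[[80,95,-75],[0,0,0.206],0],[[115,130,-70],[0,0,0.206],0],[[139,158,-60],[0,0,0.206],0],[[139,158,-35],[0,0,0.206],0]])

```text
time: 7.4
eef_pos: [0.4676, 0.1744, 0.0637]
orientation: [179.8, 0.1, 171.5]
ft_force: [0.5, -0.8, -1.1]
opening: 0.017
gripper_force: 49.4
```

```bash
python3 - <<'E'
from h import *
go((.47,.17,.0235,171.2))
f=ctrl.grab_frame("wrist");save(f,"w3")
for q,z in(("saddle",0),("bar_centre",.07)):
    for d in ctrl.trace(q,f):print(q,round(d["p"],2),np.round(d["rect"]),quad(f,d["mask"],z))
E
```

```text
t 7.4 pos [467.6 174.4  63.7] rpy [1.7981e+02 8.0000e-02 1.7151e+02] open 17.0
(0.47, 0.17, 0.0235, 171.2) -> [-3.  -4.1 40.2] [0.003 0.001 0.005]
saddle 0.91 [507. 250. 640. 393.] ((520.3209228515625, 317.73968505859375), (79.09489440917969, 93.42605590820312), 81.50409698486328)
bar_centre 0.6 [295. 214. 347. 435.] ((461.8653869628906, 176.62579345703125), (17.90193748474121, 88.52196502685547), 81.62245178222656)
bar_centre 0.27 [  6. 461. 196. 479.] ((510.6306457519531, 77.35093688964844), (78.68923950195312, 9.809488296508789), 81.29592895507812)
```

View pics/w3.png

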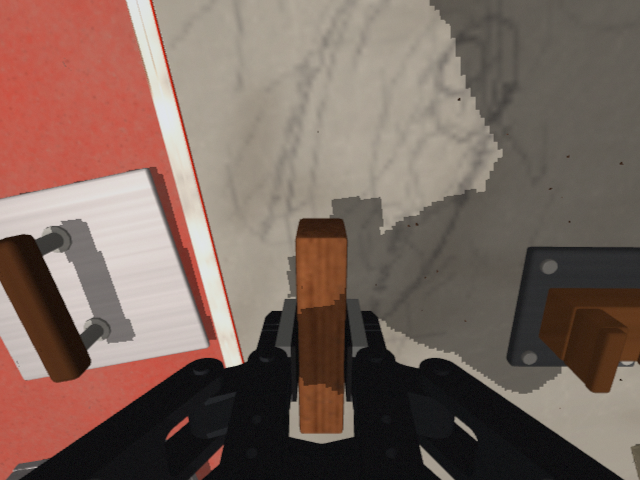

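The bar is held square in the jaws (322,325), with clear worktop below it and the holder on the right at (580,310). I'll lay it down.

Call:
move_arm(targets=[[[-3,-4,20],[0,0,0.005],0],[[-3,-4,34],[0,0,0.005],0],[[-3,-4,40],[0,0,0.005],0],[[-3,-4,40],[0,0,0.005],0],[[-3,-4,40],[0,0,0.005],0.4],[[-3,-4,40],[0,0,0.005],0.4],[[-3,-4,0],[0,0,0.005],0.4],[[-3,-4,-50],[0,0,0.005],0.4]])

```text
time: 8.35
eef_pos: [0.4711, 0.1653, 0.112]
orientation: [-179.9, -0.2, 170.9]
ft_force: [1.1, -0.2, 0.9]
opening: 0.0344
gripper_force: 0.0
```

```bash
python3 - <<'E'
from h import *
go((.47,.24,.22,171.2))
f=ctrl.grab_frame("wrist")
for d in ctrl.trace("bar_centre",f):print("bar",round(d["p"],2),np.round(d["rect"]),quad(f,d["mask"],.026))
E
```

```text
t 8.35 pos [471.1 165.3 112. ] rpy [-1.7990e+02 -1.6000e-01  1.7091e+02] open 34.4
(0.47, 0.24, 0.22, 171.2) -> [  13.2   73.4 -108.1] [-0.002 -0.003 -0.005]
bar 0.92 [309. 180. 337. 326.] ((470.3006591796875, 167.28732299804688), (18.007225036621094, 88.80084228515625), 80.8763656616211)
```

Call:
move_arm(targets=[[[8,45,-45],[0,0,0],0.4],[[13,84,-85],[0,0,0],0.4],[[13,90,-108],[0,0,0],0.4],[[13,90,-108],[0,0,0],0.4],[[13,90,-108],[0,0,0],0.4]])

```text
time: 8.95
eef_pos: [0.4733, 0.2565, 0.2202]
orientation: [180.0, 0.0, 170.9]
ft_force: [-0.0, -0.5, -0.8]
opening: 0.0342
gripper_force: 0.0
```

```bash
python3 - <<'E'
from h import *
f=ctrl.grab_frame("wrist")
for d in ctrl.trace("bar_centre",f):print("bar",round(d["p"],2),np.round(d["rect"]),quad(f,d["mask"],.026))
d=ctrl.trace("saddle",f)[0];print(d["p"],d["rect"],quad(f,d["mask"],.0))
im=f["img"].copy()
# predicted outline
c=np.array([.505,.315,0]);r=R.from_euler('z',-8.8,degrees=True)
for z,hx,hy in((.008,.035,.035),(.052,.015,.024),(.052,.015,.016),(.030,.015,.012)):
    P=[proj(f,c+r.apply([a*hx,b*hy,z])) for a,b in((1,1),(1,-1),(-1,-1),(-1,1))]
    cv2.polylines(im,[np.int32(np.array(P)*8)],True,(0,255,0),1,cv2.LINE_AA,3)
    print(z,np.round(P,1).tolist())
l,t,rr,b=[int(v) for v in d["rect"]];l=max(l-12,0);t=max(t-12,0)
both=np.hstack([x[t:b+12,l:rr+12] for x in(f["img"],im)]);k=min(790/both.shape[1],590/both.shape[0]);print(l,t,k)
cv2.imwrite("pics/s1.png",cv2.resize(both,None,fx=k,fy=k,interpolation=cv2.INTER_CUBIC)[...,::-1]);np.savez("sf.npz",**{q:f[q] for q in("img","intrinsics","eye","attitude")},mask=d["mask"])
E
```

```text
bar 0.74 [210. 174. 240. 273.] ((471.1744689941406, 170.09359741210938), (23.451929092407227, 87.58848571777344), 80.75650787353516)
0.57 [346.0, 198.6, 427.0, 268.9] ((508.8104553222656, 315.93646240234375), (74.79253387451172, 73.0173110961914), 81.19049835205078)
0.008 [[421.3, 267.3], [348.5, 267.5], [350.0, 195.7], [427.6, 195.4]]
0.052 [[423.4, 265.3], [365.8, 265.5], [367.1, 231.0], [426.4, 230.8]]
0.052 [[413.8, 265.3], [375.4, 265.4], [377.0, 231.0], [416.6, 230.9]]
0.03 [[403.5, 256.0], [376.5, 256.1], [378.0, 223.6], [405.8, 223.5]]
334 186 3.761904761904762
```

View pics/s1.png

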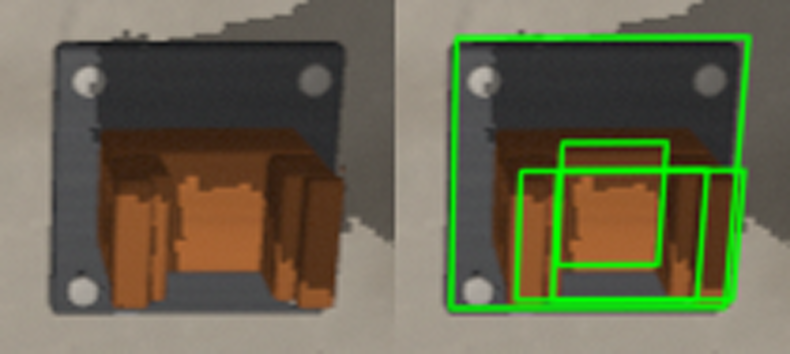

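The holder shows base corners at about (348,197) and (425,268). The predicted outline is off by about 1–2 px, which puts the saddle near (0.5065, 0.3138) with yaw about -8.9°. Next I'll take the bar by its near end.

```bash
python3 -c "
from h import *
go((.440,.172,.12,170.9),(.440,.172,.0235,170.9))"
```

```text
t 9.1 pos [473.1 255.6 219. ] rpy [-1.7992e+02 -7.0000e-02  1.7085e+02] open 34.2
(0.44, 0.172, 0.12, 170.9) -> [ 19.3 -87.7  99.2] [-0.001 -0.001 -0.001]
(0.44, 0.172, 0.0235, 170.9) -> [ 19.2 -87.6 195.7] [-0.001 -0.001 -0.001]
```

Call:
move_arm(targets=[[[8,-35,20],[0,0,0],0.4],[[16,-70,50],[0,0,0],0.4],[[19,-88,90],[0,0,0],0.4],[[19,-88,110],[0,0,0],0.4],[[19,-88,110],[0,0,0],0.4]])

```text
time: 9.6
eef_pos: [0.4395, 0.1714, 0.1076]
orientation: [-179.8, -0.2, 170.8]
ft_force: [-0.3, 0.7, 0.7]
opening: 0.0342
gripper_force: 0.0
```

```bash
python3 - <<'E'
from h import *
f=ctrl.grab_frame("wrist")
for d in ctrl.trace("bar_centre",f):print("bar",round(d["p"],2),np.round(d["rect"]),quad(f,d["mask"],.026))
go((.440,.172,.0235,170.9))
E
```

```text
bar 0.15 [594. 412. 638. 477.] ((611.7689208984375, 354.7032470703125), (63.35420608520508, 31.169734954833984), 5.759474277496338)
t 9.7 pos [440.6 172.6 110.1] rpy [-1.7998e+02 -4.0000e-02  1.7089e+02] open 34.2
(0.44, 0.172, 0.0235, 170.9) -> [ 0.5 -0.7 86.6] [-0.    -0.001 -0.   ]
```

Call:
move_arm(targets=[[[0.5,-0.5,45],[0,0,0],0.4],[[0.5,-0.5,75],[0,0,0],0.4],[[0.5,-0.5,86],[0,0,0],0.4],[[0.5,-0.5,86],[0,0,0],0.4],[[0.5,-0.5,86],[0,0,0],0],[[0.5,-0.5,86],[0,0,0],0],[[0.5,-0.5,86],[0,0,0],0],[[0.5,-0.5,86],[0,0,0],0]], grip_force=70)

```text
time: 10.5
eef_pos: [0.4407, 0.1725, 0.0256]
orientation: [179.9, 0.1, 170.9]
ft_force: [-1.7, 0.6, 6.2]
opening: 0.0164
gripper_force: 68.6
```

Call:
move_arm(targets=[[[0,0,-30],[0,0,0],0],[[0,0,-70],[0,0,0],0],[[0,0,-85],[0,0,0],0],[[0,0,-85],[0,0,0],0]])

```text
time: 10.9
eef_pos: [0.4412, 0.1725, 0.1121]
orientation: [179.8, 0.2, 170.9]
ft_force: [0.5, 0.1, -0.7]
opening: 0.0166
gripper_force: 68.3
```

```bash
python3 - <<'E'
from h import *
f=ctrl.grab_frame("wrist");save(f,"w4")
p=np.array(ctrl.read_state()["eef_pos"]);r=R.from_euler('xyz',ctrl.read_state()["orientation"],degrees=True)
for d in ctrl.trace("bar_centre",f):
    q=quad(f,d["mask"],p[2]+.0025);print("bar",round(d["p"],2),np.round(d["rect"]),q)
    print(r.inv().apply(np.append(np.array(q[0])/1000,p[2])-p)*1000)
c=np.array([.5065,.3138]);a=np.radians(-8.9);g=c-.031*np.array([np.cos(a),np.sin(a)]);print(g)
go((g[0],g[1],.11,171.1))
E
```

```text
bar 0.57 [302. 289. 345. 442.] ((454.87451171875, 171.9761962890625), (17.92822265625, 70.1038818359375), 79.87252044677734)
[-14.01416458   1.84934226   0.04128346]
[0.47587324 0.31859602]
t 11.0 pos [440.3 172.3 109.6] rpy [1.7996e+02 7.0000e-02 1.7089e+02] open 16.5
(np.float64(0.4758732441611489), np.float64(0.3185960219752835), 0.11, 171.1) -> [-11.9 150.1  -0.3] [ 0.001  0.001 -0.004]
```

View pics/w4.png

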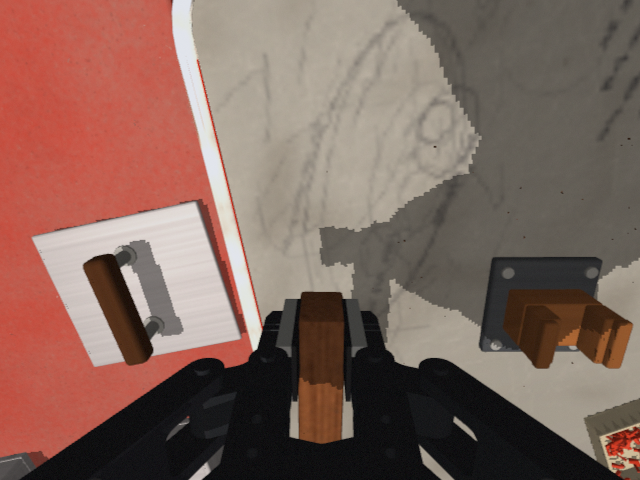

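The bar is held near its end. Its near end face spans rows 290–308 at column 322, so I'll work out the end offset from that edge before moving over the holder at (545,305).

```bash
python3 - <<'E'
from h import *
f=ctrl.grab_frame("wrist");s=ctrl.read_state();p=np.array(s["eef_pos"]);r=R.from_euler('xyz',s["orientation"],degrees=True)
g=cv2.cvtColor(f["img"],cv2.COLOR_RGB2GRAY)[:,312:332].mean(1);print([(i,int(g[i])) for i in range(284,316,1)])
for row,z in((292,p[2]-.0256),(308,p[2]+.0004)):
    print(row,np.round(r.inv().apply(ray(f,(322,row),z)-p)*1000,1))
E
```

```text
[(284, 163), (285, 162), (286, 162), (287, 162), (288, 162), (289, 162), (290, 162), (291, 145), (292, 32), (293, 31), (294, 31), (295, 32), (296, 32), (297, 31), (298, 31), (299, 32), (300, 33), (301, 33), (302, 33), (303, 33), (304, 34), (305, 33), (306, 33), (307, 33), (308, 34), (309, 34), (310, 34), (311, 34), (312, 33), (313, 34), (314, 34), (315, 35)]
292 [ 7.7  1.8 25.6]
308 [14.   1.7 -0.4]
```

Call:
move_arm(targets=[[[-2,35,0],[0,0,0],0],[[-5,75,0],[0,0,0],0],[[-8,110,0],[0,0,0],0],[[-12,140,0],[0,0,-0.004],0],[[-12,150,0],[0,0,-0.004],0],[[-12,150,0],[0,0,-0.004],0],[[-12,150,0],[0,0,-0.004],0]])

```text
time: 11.75
eef_pos: [0.4754, 0.3171, 0.1083]
orientation: [-179.9, -0.0, 171.1]
ft_force: [-0.6, -0.0, -0.2]
opening: 0.0167
gripper_force: 68.4
```

```bash
python3 - <<'E'
from h import *
f=ctrl.grab_frame("wrist");save(f,"w5")
s=ctrl.read_state();p=np.array(s["eef_pos"]);r=R.from_euler('xyz',s["orientation"],degrees=True);print(s["time"],p,s["orientation"])
im=f["img"].copy()
c=np.array([.5065,.3138,0]);q=R.from_euler('z',-8.9,degrees=True)
def box(T,z,hx,hy,col):
    P=[proj(f,T([a*hx,b*hy,z])) for a,b in((1,1),(1,-1),(-1,-1),(-1,1))];cv2.polylines(im,[np.int32(np.array(P)*8)],True,col,1,cv2.LINE_AA,3)
for a in((.008,.035,.035),(.052,.015,.024),(.030,.015,.012)):box(lambda v:c+q.apply(v),*a,(0,255,0))
# bar model in tool frame: near end at x=+11.5, centre -31 mm
for z in(-.0004,.0256): box(lambda v:p+r.apply(np.array(v)+[-.031,0,0]),z,.0425,.009,(0,0,255))
S=np.s_[250:450,240:400]
a=np.hstack([f["img"][S],im[S]]);a=cv2.convertScaleAbs(a,alpha=1.6,beta=15)
cv2.imwrite("pics/m5.png",cv2.resize(a,None,fx=2.45,fy=2.45,interpolation=cv2.INTER_CUBIC)[...,::-1])
E
```

```text
11.8 [0.47554554 0.31700113 0.10859181] [-1.79918985e+02 -2.22387757e-02  1.71071502e+02]
```

View pics/m5.png

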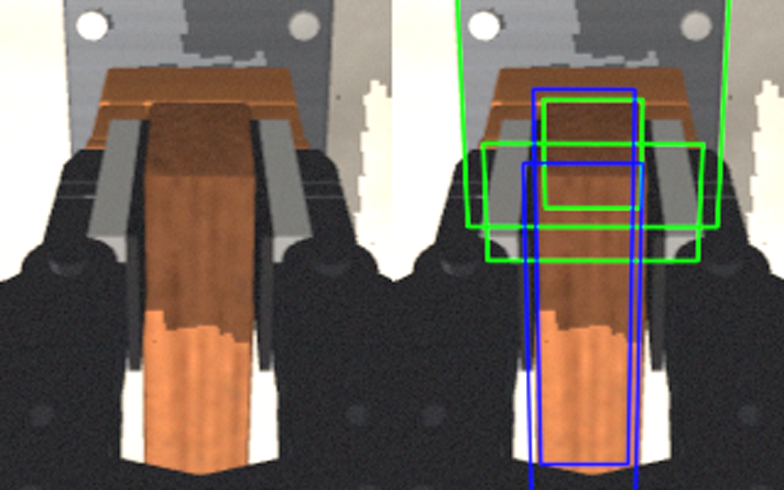

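```bash
python3 - <<'E'
from h import *
f=ctrl.grab_frame("wrist");s=ctrl.read_state();p=np.array(s["eef_pos"]);r=R.from_euler('xyz',s["orientation"],degrees=True)
print("cx",f["intrinsics"][0][2],s["time"])
T=lambda uv,z:r.inv().apply(ray(f,uv,z)-p)*1000
im=f["img"].astype(int);b=(im.max(2)<125)&(im.max(2)-im.min(2)<22)&(im.max(2)>25)
L=[];Rr=[]
g=cv2.GaussianBlur(f["img"],(3,3),0).astype(int).max(2)
for v in range(222,300,4):
    row=np.diff(g[v]);l=240+np.argmin(row[240:285]);rr=355+np.argmax(row[355:400]);L.append(T((l+.5,v),.008));Rr.append(T((rr+.5,v),.008))
L,Rr=np.array(L),np.array(Rr);print(np.round(np.c_[L[:,:2],Rr[:,:2]],1))
sat=(im[...,0]-im[...,2])
for u in range(290,356,8):
    v=265+np.argmax(np.diff(sat[265:290,u]));print(u,v,np.round(T((u,v+.5),.008)[:2],1))
v=285+np.argmin(np.diff(g[285:300,322]));print("bar end row",v,T((321.6,v+.5),p[2]-.0256),T((321.6,250+175/2.45),p[2]+.0004))
E
```

```text
cx 321.04326958932654 11.85
[[ 19.3 -43.   19.4  23. ]
 [ 16.7 -28.3  16.8  24.3]
 [ 14.2 -30.2  14.3  33.1]
 [ 11.5 -42.2  11.6  27. ]
 [  8.9 -31.7   9.   24.6]
 [  6.3 -23.    6.4  24.7]
 [  3.6 -33.2   3.7  34.8]
 [  1.  -33.9   1.1  35.6]
 [ -1.7 -34.   -1.6  35.7]
 [ -4.4 -23.3  -4.3  35.8]
 [ -7.2 -34.3  -7.1  36. ]
 [ -9.9 -33.8  -9.8  36.1]
 [-12.7 -33.9 -12.6  35.6]
 [-15.5 -34.  -15.4  35.7]
 [-18.3 -34.2 -18.2  35.9]
 [-21.2 -34.3 -21.   46.4]
 [-24.  -33.8 -23.9  46.6]
 [-26.9 -33.9 -26.8  44.8]
 [-29.8 -34.  -29.6  45.6]
 [-32.7 -34.1 -32.6  45.8]]
290 276 [-17.2 -18.9]
298 276 [-17.2 -13.7]
306 276 [-17.2  -8.5]
314 276 [-17.2  -3.4]
322 276 [-17.2   1.8]
330 276 [-17.2   7. ]
338 276 [-17.2  12.2]
346 276 [-17.2  17.4]
354 276 [-17.2  22.5]
bar end row 291 [ 8.75250381  1.37367607 25.60071211] [ 9.19236992  1.32387016 -0.39913557]
```

Call:
move_arm(targets=[[[1,-0.5,15],[0,0,0],0],[[1,-0.5,26],[0,0,0],0],[[1,-0.5,33],[0,0,0],0],[[1,-0.5,40],[0,0,0],0],[[1,-0.5,45],[0,0,0],0],[[1,-0.5,48],[0,0,0],0],[[1,-0.5,48],[0,0,0],0]])

```text
time: 12.55
eef_pos: [0.4745, 0.318, 0.0607]
orientation: [-180.0, -0.0, 171.1]
ft_force: [0.0, 0.3, -0.9]
opening: 0.0163
gripper_force: 68.4
```

```bash
python3 - <<'E'
from h import *
f=ctrl.grab_frame("wrist");s=ctrl.read_state();p=np.array(s["eef_pos"]);r=R.from_euler('xyz',s["orientation"],degrees=True)
print(s["time"],p,s["orientation"],s["ft_force"],s["wrist_torque"],s["opening"])
a=cv2.convertScaleAbs(f["img"][180:450,220:420],alpha=1.6,beta=15)
cv2.imwrite("pics/m6.png",cv2.resize(a,None,fx=2.2,fy=2.2,interpolation=cv2.INTER_CUBIC)[...,::-1])
T=lambda uv,z:r.inv().apply(ray(f,uv,z)-p)*1000
im=f["img"].astype(int);sat=im[...,0]-im[...,2]
print("sat col 322",[(v,int(sat[v,322])) for v in range(225,310,3)])
E
```

```text
12.6 [0.4745992  0.3180986  0.06095009] [-1.79995568e+02  1.33137400e-03  1.71131185e+02] [ 0.77035268 -0.74838983 -0.17953951] [-0.0112126   0.00765012  0.0111185 ] 0.016626617915175224
sat col 322 [(225, 25), (228, 23), (231, 24), (234, 25), (237, 23), (240, 24), (243, 23), (246, 25), (249, 25), (252, 26), (255, 23), (258, 14), (261, 15), (264, 15), (267, 13), (270, 14), (273, 14), (276, -4), (279, -2), (282, -1), (285, -1), (288, 1), (291, 5), (294, 36), (297, 36), (300, 33), (303, 35), (306, 35), (309, 36)]
```

View pics/m6.png

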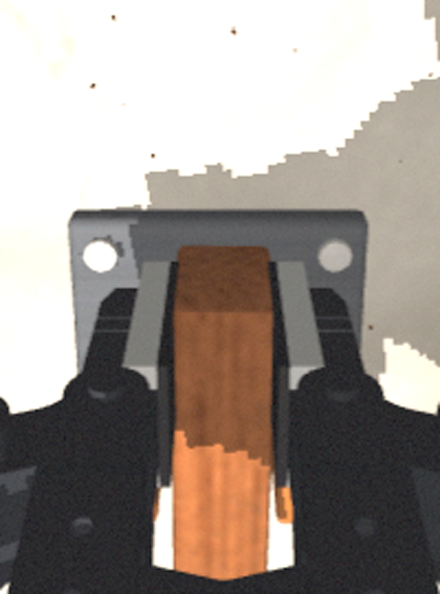

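```bash
python3 - <<'E'
from h import *
f=ctrl.grab_frame("wrist");s=ctrl.read_state();p=np.array(s["eef_pos"]);r=R.from_euler('xyz',s["orientation"],degrees=True)
T=lambda uv,z:np.round(r.inv().apply(ray(f,uv,z)-p)*1000,1)
g=f["img"].astype(int).max(2)
for u in(322,):print([(v,int(g[v,u])) for v in range(270,296)])
print("base back edge",T((270,275.5),.008),T((370,275.5),.008),"bottom",T((322,275.5),0),"bar end",T((322,292.5),p[2]-.0256))
print("base corners",T((220+70/2.2,278),.008),T((220+367/2.2,278),.008))
E
```

```text
[(270, 101), (271, 101), (272, 102), (273, 102), (274, 94), (275, 45), (276, 31), (277, 35), (278, 36), (279, 42), (280, 45), (281, 49), (282, 53), (283, 50), (284, 52), (285, 52), (286, 53), (287, 51), (288, 51), (289, 51), (290, 49), (291, 50), (292, 52), (293, 54), (294, 52), (295, 51)]
base back edge [  4.2 -24.8  53.1] [ 4.3 26.1 53.1] bottom [ 0.8  1.7 61.1] bar end [ 8.2  1.6 25.6]
base corners [  2.8 -34.2  53.1] [ 2.9 34.8 53.1]
```

Call:
move_arm(targets=[[[0.3,-1,1],[0,0,0],0],[[0.3,-1,3],[0,0,0],0],[[0.3,-1,4.5],[0,0,0],0],[[0.3,-1,5.2],[0,0,0],0],[[0.3,-1,5.2],[0,0,0],0]])

```text
time: 13.15
eef_pos: [0.4741, 0.3171, 0.0557]
orientation: [-180.0, -0.0, 171.1]
ft_force: [-0.6, -0.1, 1.4]
opening: 0.0163
gripper_force: 68.6
```

Call:
move_arm(targets=[[[0.3,-0.2,0.3],[0,0,0],0],[[0.3,-0.2,0.3],[0,0,0],0.3],[[0.3,-0.2,0.3],[0,0,0],0.4],[[0.3,-0.2,0.3],[0,0,0],0.4],[[0.3,-0.2,-25],[0,0,0],0.4],[[0.3,-0.2,-70],[0,0,0],0.4],[[20,-0.2,-110],[0,0,0],0.4],[[20,-0.2,-110],[0,0,0],0.4]])

```text
time: 13.95
eef_pos: [0.4539, 0.3216, 0.1701]
orientation: [179.7, 0.2, 171.2]
ft_force: [-0.1, -0.6, -0.6]
opening: 0.0339
gripper_force: 0.0
```

```bash
python3 - <<'E'
from h import *
f=ctrl.grab_frame("wrist");d=[x for x in ctrl.trace("bar_centre",f)]
for x in d:print(round(x["p"],2),np.round(x["rect"]),quad(f,x["mask"],.056))
g=ctrl.grab_frame("scene");u=proj(g,(.5065,.3138,.03)).astype(int);print(u)
a=cv2.resize(f["img"][140:400,200:440],(480,520),interpolation=cv2.INTER_CUBIC)
b=cv2.resize(g["img"][u[1]-28:u[1]+28,u[0]-16:u[0]+16],(297,520),interpolation=cv2.INTER_CUBIC)
cv2.imwrite("pics/m7.png",np.hstack([a,b])[...,::-1])
t=ctrl.grab_frame("top")
for x in ctrl.trace("tub_a",t):print("tub",round(x["p"],2),np.round(x["rect"]))
E
```

```text
0.78 [308. 244. 334. 366.] ((502.6749267578125, 313.8450927734375), (17.823333740234375, 93.1983642578125), 79.95319366455078)
0.23 [  0. 377.  94. 478.] ((566.1316528320312, 68.1410903930664), (63.29924392700195, 129.13221740722656), 31.38506507873535)
0.23 [  0. 197.  79. 327.] ((437.5235290527344, 115.6134033203125), (83.74131774902344, 61.93946075439453), 3.052130699157715)
[241 224]
tub 0.67 [412. 220. 448. 262.]
```

View pics/m7.png

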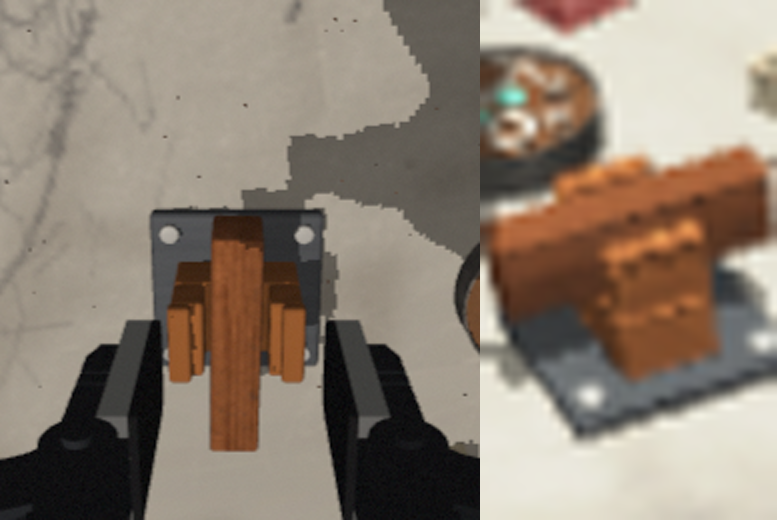

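```bash
python3 - <<'E'
from h import *
f=ctrl.grab_frame("wrist");s=ctrl.read_state();p=np.array(s["eef_pos"]);r=R.from_euler('xyz',s["orientation"],degrees=True)
im=f["img"].astype(int);sat=im[...,0]-im[...,2]
T=lambda uv,z:np.round(r.inv().apply(ray(f,uv,z)-p)*1000,1)
vb=355+np.argmin(np.diff(sat[355:375,318]));vn=240+np.argmax(np.diff(sat[240:260,322]));print("bar far",vb,T((318,vb+1),.056),"near bottom",vn,T((320,vn+1),.030))
for u in(289,346):
    v=320+np.argmin(np.diff(sat[320:338,u]));print("post far",u,v,T((u,v+1),.052))
for v in(310,320):
    d=np.diff(sat[v,270:370]);print(v,[(270+i,int(d[i])) for i in range(99) if abs(d[i])>25])
E
```

```text
bar far 369 [-95.6  -0.8 108.6] near bottom 249 [-11.4   0.6 134.7]
post far 289 333 [-67.8 -21.7 112.7]
post far 346 334 [-68.6  19.4 112.6]
310 [(286, 56), (287, 30), (299, 32), (304, -27), (338, 28), (355, -27), (356, -52)]
320 [(286, 35), (287, 51), (304, -32), (305, -36), (308, 46), (333, -45), (334, -28), (337, 36), (338, 39), (355, -52), (356, -26)]
```

```bash
python3 -c "
from bench import ctrl
print(ctrl.close_job())"
```

```text
the job is handed in; nothing more can be done
None
```

The job is handed in: the bar was in the first tub I opened, its lid is flat on the worktop with the handle up, and the bar was laid down, retaken by one end and set level in the holder's slot, centred to about 0.5 mm.

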